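Open the rearing box's feed gate to the clip

ROBOT

A 6-joint arm with a two-finger parallel gripper is mounted at the origin on the work surface. World frame = base frame: x ahead of the robot, y to its left, z up, the work surface at z = 0. Lengths are in mm, angles in degrees, forces in N, time in s.
With the tool pointing down it reaches from about 300 to 850 mm from the base axis. Payload 4.2 kg.
Tool frame: the origin (TCP) lies at the very end of the fingers, on their centre line; the grasp point (between the pads) lies 19 mm behind it (env.grip_point_offset is the distance from the TCP to the grasp point, in mm); z points along the fingers, y is the line along which they close (so a half turn about z gives the same grasp; the last joint's range is limited). The gripper opens to 91 mm and grips with 3 to 60 N. Pads are 32 mm wide; open, the fingers measure 118 mm over their backs; the gripper's body (76 mm by 178 mm) begins 60 mm behind the grasp point.
Start: joints at [72.25, 18.312, 89.639, -0, 72.044, -1.146], TCP at [164.314, 551.039, 213.976] pointing down, gripper open.
Joint ranges: [-177.97, 177.97], [-48.28, 115.42], [12.27, 149.76], [-77.06, 257.06], [2.81, 150.46], [-146.56, 146.56]. Speed limits (degrees/s): [147.25, 147.25, 180, 180, 180, 180].

INTERFACE

Orientations are given as [roll, pitch, yaw] about the fixed x, y, z axes, in that order (R = Rz(yaw) Ry(pitch) Rx(roll)).
In Python, from workcell import env gives the robot as it stands. The module is installed in compiled form; this text tells all that it offers.
- The arm moves only by the tool arm_command, never from a script. Its argument "rows" is a list of rows, each an object with "delta_pos": the shift along the tool's x, y, z in mm, a list of three; "roll": the turn about the tool's z in units of 5 degrees (1.0 is 5 degrees); "jaw": the opening in per cent of the stroke, from 0 (shut) to 100 (fully open). A call has 1 to 20 rows; each row is the pose to reach, as a shift and turn from the pose commanded when the call began, along the tool's axes at that moment; what a row does not reach only later rows make up. A row lasts 1/12 s, in which the tool goes at most 41.7 mm and 7.16 degrees, less where a joint would pass 70% of its speed; a pose out of reach is approached as far as the arm can. A call with a gripper value outside its range is refused whole. The fingers move at their own pace and stop on an object; "squeeze" is the grip in N (left out, the last holds). Time passes only in rows, so rows that repeat a pose let the fingers close. It gives the time, the measured TCP pose, the force, the opening and the grip force at its end, in the units of the state.
- env.state(): the state, without advancing time (a new reading comes with each control period).
- env.grab_frame(name): name is "scene" or "side" or "wrist"; returns a dict with "img" (384x512x3 uint8, blue, green, red), "z_map" (384x512 float32, mm along the optical axis (not along the pixel's ray), 0 where there is no reading), "fov_y" (degrees; the focal length in pixels is half the picture's height over the tangent of half this angle, whatever the lens; pixels are square), "cx", "cy" (the principal point, pixels), "R" (3x3) and "t" (3): a world point X has camera coordinates R X + t; the wrist camera has in their place "T_tool_cam" (4x4, takes a point from camera to tool coordinates, whose origin is the TCP and whose axes are the flange's). Camera axes: x right, y down, z forward; pixel columns grow to the right and rows downward; lengths in mm; the calibration is good to about 2 mm. A picture is of the moment at which its call begins: read the wrist's pose just before it.
- env.job_done(): hands the job in; it is judged then, once.
The state is a dict: "time_s": time; "qpos": joint angles; "qvel": joint speeds; "effort": joint torques, N m; "ee_pos": TCP position; "ee_rot": TCP orientation; "force": force on the tool from outside, world axes, zero at the start; "torque": the same for the moment, N m; "gripper_width": finger opening in mm; "gripper_force": force on a finger pad.
Only numpy, scipy, OpenCV 4.12 (cv2) and the standard library are available. Lean on these libraries where they do the work, as an engineer would, in place of code of your own. Each camera call takes 0.05 s, during which the arm holds its last target. There are 200 camera calls.

TASK

Two insect rearing boxes stand on the bench, each with a stiff slide gate on its top. On the box with the wide gate, pull the gate open by its upright handle until the handle stands level with the dark clip on that box's rail, then let go; leave the other box's narrow gate as it is.

Things in the scene. Friction and masses are not known exactly. Their poses are not given: they have to be found in the camera images.
- wide_handle (a point): Handle of the wide gate: an upright wooden bar 14 mm thick (along x), 60 mm long (along y), on an aluminium sheet 150 mm wide lying on the top of a pine box. The sheet's upper face is 105 mm above the bench, the bar's top 150 mm. The point is at the bar's centre, 130 mm above the bench. Its axes are the box's: z up, y along the bar, x along the slide; the gate opens along -x.
- wide_clip: Dark steel clip on the left (+y) rail of the wide gate, 81 mm to the side of the handle's centre, 25 to 90 mm ahead of it (-x) at the start. 14 mm thick along the slide, 22 mm across; origin at its centre on the rail's top (114 mm above the bench), clip top at 142 mm. Fixed; axes as the handle's. The handle is level with it when both are equally far along the slide.
- wide_gate (a joint): Opening of the wide gate in m: 0 shut (0 to 0.02 at the start), 0.12 at its end stop, growing as the handle goes along -x, straight and roughly towards the robot. It is stiff (about 8 N, a little more with speed) and stays where it is left. Its box, 300 x 220 x 100 mm, is fixed to the bench and turned up to 15 degrees.
- narrow_handle (a point): Handle of the narrow gate (sheet 80 mm wide, bar 40 mm long, otherwise alike; the point is at the bar's centre, 130 mm above the bench) on the other box of the same size. Not to be moved. Which box stands left and which right varies. That box has a clip on its own rail, of no concern here.

How it is judged (in metres and radians):
At the end, for the whole second after the job is handed in: The middle of the wide gate's handle stands level with the middle of the clip on its rail within 12 mm either way along the slide, the gate is at rest, and the narrow gate is within 10 mm of where it was (x of wide_handle in the frame of wide_clip between -0.012 and 0.012 m and velocity of joint wide_gate between -0.005 and 0.005 m/s and distance of narrow_handle from where it was at the start of the episode below 0.01 m); the robot touches nothing.
It fails at once if the narrow gate is moved by more than 10 mm (distance of narrow_handle from where it was at the start of the episode above 0.01 m).
It also fails if it takes over 32 s, if anything falls off the work surface, if the arm or the gripper's body presses on something with over 40 N, if the wrist force passes 120 N, or if a joint passes its speed limit or range.

## Working session

There is one attempt and no reset: what is moved stays moved. The work goes in short steps, Python scripts to look and compute and a tool call to move; the robot and the scene stay as the last step left them, time stands still between calls to the robot, and variables do not carry over. Pictures are saved under pics/ and viewed, at most 10 in all, crops included, and the job is handed in when it is done.

Besides the shell and the picture viewer there is one more tool, called after ">>>" by a JSON object that holds its "fn" and its "kwargs". arm_command: Moves the arm, as the interface text tells. Its arguments: {"type":"object","properties":{"rows":{"type":"array"},"squeeze":{"type":"number"}},"required":["rows"]}

```bash
mkdir -p pics
cat > h.py <<'E'
import numpy as np, cv2
from workcell import env
def cloud(f):
    z=f["z_map"];h,w=z.shape;F=h/2/np.tan(np.radians(f["fov_y"]/2))
    u,v=np.meshgrid(np.arange(w),np.arange(h))
    P=np.stack([(u-f["cx"])/F*z,(v-f["cy"])/F*z,z],-1)
    W=(P-np.array(f["t"]).ravel())@np.array(f["R"])
    W[z<=0]=np.nan
    return W
E
python3 - <<'E'
from h import *
a=env.grab_frame("scene");b=env.grab_frame("side")
np.savez("f.npz",s=cloud(a),d=cloud(b),si=a["img"],di=b["img"])
cv2.imwrite("pics/s.png",a["img"]);cv2.imwrite("pics/d.png",b["img"])
print({k:v for k,v in env.state().items()})
E
```

```text
{'time_s': 0.1, 'qpos': array([ 7.22494914e+01,  1.83465368e+01,  8.96989810e+01, -1.74880859e-03,
        7.20433579e+01, -1.14542867e+00]), 'qvel': array([ 0.09697487, -0.03367147, -0.11012801,  0.11887656, -0.12430012,
       -0.02918701]), 'effort': array([ 1.40964839e-03, -4.13335598e+01, -2.32508075e+01,  7.29282643e-02,
        4.21642209e-02, -2.67027036e-05]), 'ee_pos': array([164.18730861, 550.59401276, 213.22174664]), 'ee_rot': array([-1.79911109e+02, -1.14187659e-04,  1.63395460e+02]), 'force': array([ 0.38035327, -1.54285839,  0.03804826]), 'torque': array([-0.00324585,  0.01348374,  0.00554189]), 'gripper_force': 0.0, 'gripper_width': 91.24130544816825}
```

View pics/s.png

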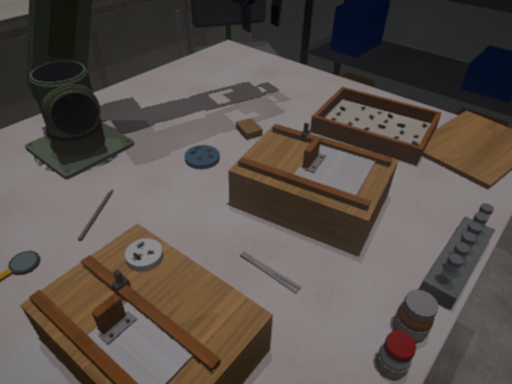

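View pics/d.png

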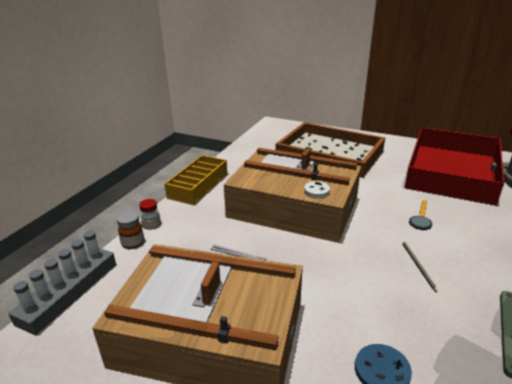

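The side view shows the wide sheet on the near box, with its handle at (210,283) and its clip at (224,328). In the scene view this is the upper box, with the handle at (313,153) and the clip at (305,131). The narrow gate is on the other box, at about (110,312) in the scene view. Next I measure the wide one from both clouds.

Run:
```python
from h import *
d=np.load("f.npz")
def box(P,m):
    r=cv2.minAreaRect(P[m][:,:2].astype(np.float32)); return np.round(r[0],1),np.round(r[1],1),round(r[2],1),m.sum(),np.round(np.median(P[m],0),1)
for n,(h,c,nh) in {"s":((313,153),(305,131),(110,312)),"d":((210,283),(224,328),(305,158))}.items():
    W=d[n]
    print(n,"pix",W[h[1],h[0]].round(),W[c[1],c[0]].round(),W[nh[1],nh[0]].round())
    P=W.reshape(-1,3);c0=W[h[1],h[0]]
    near=np.linalg.norm(P[:,:2]-c0[:2],axis=1)
    z=P[:,2]
    print(" bar",box(P,(near<48)&(z>122)&(z<156)), box(P,(near<48)&(z>143)&(z<156)))
    k=W[c[1],c[0]]; nk=np.linalg.norm(P[:,:2]-k[:2],axis=1)
    print(" clip",box(P,(nk<28)&(z>122)&(z<150)))
    t=(near<200)&(z>92)&(z<112)
    print(" top",box(P,t))
    # rail direction
    r=(near<220)&(z>109.5)&(z<119); print(" rails",box(P,r))
```

```text
s pix [582. 215. 135.] [510. 294. 122.] [ 588. -283.  140.]
 bar (array([574. , 222.5]), array([14.1, 60.5]), 10.9, np.int64(265), array([578.1, 213.3, 144.4])) (array([574. , 222.6]), array([13.9, 60.5]), 10.9, np.int64(144), array([575.8, 217.9, 150.3]))
 clip (array([511.3, 293.7]), array([11.9, 16. ]), 9.0, np.int64(53), array([512.2, 292.2, 133.4]))
 top (array([583.8, 226.2]), array([300.7, 224. ]), 11.0, np.int64(7386), array([612.5, 206.1, 101.9]))
 rails (array([584.5, 226.5]), array([280.1, 179. ]), 10.6, np.int64(1872), array([595.4, 168.8, 114.6]))
d pix [564. 236. 143.] [507. 295. 126.] [ 577. -266.  139.]
 bar (array([572.9, 222.6]), array([14.1, 59.7]), 11.4, np.int64(438), array([568.9, 229.6, 145.2])) (array([573. , 222.1]), array([14. , 58.6]), 11.6, np.int64(239), array([571.4, 225.4, 148.4]))
 clip (array([510.8, 291.5]), array([10.3, 10.2]), 12.9, np.int64(93), array([509.6, 294.1, 135.7]))
 top (array([584.7, 223.5]), array([300.5, 223.1]), 11.1, np.int64(14412), array([563.5, 245.7,  99.6]))
 rails (array([584.3, 225.1]), array([280. , 181.8]), 11.0, np.int64(2939), array([569.9, 283.2, 112.8]))
```

Wide box: yaw is 11°, the handle is at about (573.5, 222.5), and the clip is 48 mm ahead and 81 mm to the side, which matches the given sizes. Moving above the handle with the jaws closing along the slide.

>>> {"fn": "arm_command", "kwargs": {"rows": [{"delta_pos":[-15,-6,0],"roll":0.4,"jaw":100},{"delta_pos":[-45,-18,0],"roll":1.2,"jaw":100},{"delta_pos":[-80,-32,0],"roll":2.1,"jaw":100},{"delta_pos":[-117,-47,0],"roll":3.0,"jaw":100},{"delta_pos":[-154,-62,0],"roll":4.0,"jaw":100},{"delta_pos":[-191,-77,0],"roll":5.0,"jaw":100},{"delta_pos":[-228,-92,0],"roll":6.0,"jaw":100},{"delta_pos":[-265,-107,0],"roll":7.0,"jaw":100},{"delta_pos":[-302,-122,0],"roll":8.0,"jaw":100},{"delta_pos":[-339,-137,0],"roll":9.0,"jaw":100},{"delta_pos":[-376,-152,0],"roll":10.0,"jaw":100},{"delta_pos":[-410,-166,0],"roll":10.9,"jaw":100},{"delta_pos":[-440,-178,5],"roll":11.6,"jaw":100},{"delta_pos":[-463,-188,8],"roll":12.1,"jaw":100},{"delta_pos":[-478,-194,10],"roll":12.4,"jaw":100},{"delta_pos":[-486,-197,10],"roll":12.5,"jaw":100},{"delta_pos":[-486,-197,10],"roll":12.5,"jaw":100},{"delta_pos":[-486,-197,10],"roll":12.5,"jaw":100}]}}

```text
time_s: 1.6
ee_pos: [573.1, 224.0, 203.9]
ee_rot: [-180.0, -0.0, 100.9]
force: [-0.1, 0.2, -0.4]
gripper_width: 91.3
gripper_force: 0.0
```

```bash
cat >> h.py <<'E'
from scipy.spatial.transform import Rotation as Ro
def wrist(name):
    s=env.state(); f=env.grab_frame("wrist"); cv2.imwrite(f"pics/{name}.png",f["img"])
    T=np.eye(4);T[:3,:3]=Ro.from_euler("xyz",s["ee_rot"],degrees=True).as_matrix();T[:3,3]=s["ee_pos"]
    T=np.linalg.inv(T@np.array(f["T_tool_cam"])); f["R"]=T[:3,:3];f["t"]=T[:3,3]
    return s,f,cloud(f)
def rect(P,m): return cv2.minAreaRect(P[m][:,:2].astype(np.float32)),m.sum()
E
python3 - <<'E'
from h import *
s,f,W=wrist("w1"); print(s["ee_pos"],s["ee_rot"],s["qpos"],s["force"])
P=W.reshape(-1,3);z=P[:,2]
for c,r in (((573.5,222.5),40),((511,293),25)):
    n=np.linalg.norm(P[:,:2]-c,axis=1)
    for lo in (122,139): 
        m=(n<r)&(z>lo)&(z<156)
        print(m.sum(), rect(P,m) if m.sum()>5 else "", np.nanmedian(z[m]) if m.any() else "")
E
```

```text
[573.14382096 223.99105537 203.89569251] [-1.79954990e+02 -4.19701840e-02  1.00937903e+02] [2.02487255e+01 2.23311817e+01 8.49826096e+01 5.10002691e-02
 7.27238415e+01 9.29564402e+00] [-0.14150429  0.2413558  -0.43887595]
1111 (((572.99560546875, 222.5277099609375), (13.72996711730957, 59.71268844604492), 10.835424423217773), np.int64(1111)) 149.90511977926298
1043 (((573.1923828125, 222.5125274658203), (13.558612823486328, 59.56478500366211), 10.61923599243164), np.int64(1043)) 149.967846830566
164 (((511.0477600097656, 289.45361328125), (10.393099784851074, 12.887812614440918), 11.058563232421875), np.int64(164)) 141.66671436794337
128 (((510.4544372558594, 292.3221740722656), (10.288630485534668, 7.067402362823486), 10.638798713684082), np.int64(128)) 141.98982873402014
```

View pics/w1.png

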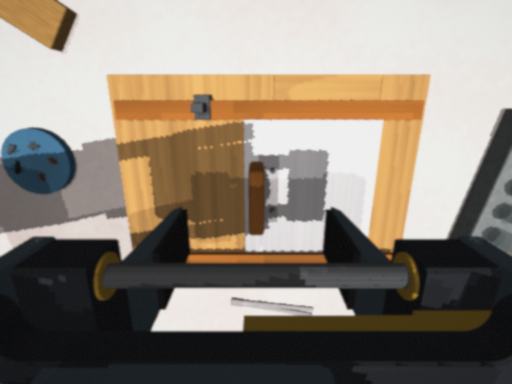

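The wrist picture shows the bar at (257,198), centred between the fingers, and the clip at (202,106). The wrist depth confirms the 48 mm. Next: descend and grip.

>>> {"fn": "arm_command", "kwargs": {"rows": [{"delta_pos":[0,0,10],"roll":0,"jaw":100},{"delta_pos":[0,0,30],"roll":0,"jaw":100},{"delta_pos":[0,0,50],"roll":0,"jaw":90},{"delta_pos":[0,0,68],"roll":0,"jaw":70},{"delta_pos":[0,0,80],"roll":0,"jaw":60},{"delta_pos":[0,0,87],"roll":0,"jaw":50},{"delta_pos":[0,0,90],"roll":0,"jaw":40},{"delta_pos":[0,0,90],"roll":0,"jaw":30},{"delta_pos":[0,0,90],"roll":0,"jaw":10},{"delta_pos":[0,0,90],"roll":0,"jaw":0},{"delta_pos":[0,0,90],"roll":0,"jaw":0},{"delta_pos":[0,0,90],"roll":0,"jaw":0},{"delta_pos":[0,0,90],"roll":0,"jaw":0},{"delta_pos":[0,0,90],"roll":0,"jaw":0}], "squeeze": 30}}

```text
time_s: 2.82
ee_pos: [573.4, 223.3, 114.2]
ee_rot: [-180.0, -0.0, 100.9]
force: [-6.5, -1.3, 4.7]
gripper_width: 14.2
gripper_force: 3.6
```

Gripped at a width of 14.2 mm. Pulling 48 mm along -y of the tool.

>>> {"fn": "arm_command", "kwargs": {"rows": [{"delta_pos":[0,0,0],"roll":0,"jaw":0},{"delta_pos":[0,0,0],"roll":0,"jaw":0},{"delta_pos":[0,-2,0],"roll":0,"jaw":0},{"delta_pos":[0,-6,0],"roll":0,"jaw":0},{"delta_pos":[0,-10,0],"roll":0,"jaw":0},{"delta_pos":[0,-14,0],"roll":0,"jaw":0},{"delta_pos":[0,-18,0],"roll":0,"jaw":0},{"delta_pos":[0,-22,0],"roll":0,"jaw":0},{"delta_pos":[0,-26,0],"roll":0,"jaw":0},{"delta_pos":[0,-30,0],"roll":0,"jaw":0},{"delta_pos":[0,-34,0],"roll":0,"jaw":0},{"delta_pos":[0,-38,0],"roll":0,"jaw":0},{"delta_pos":[0,-42,0],"roll":0,"jaw":0},{"delta_pos":[0,-45,0],"roll":0,"jaw":0},{"delta_pos":[0,-47,0],"roll":0,"jaw":0},{"delta_pos":[0,-48,0],"roll":0,"jaw":0},{"delta_pos":[0,-48,0],"roll":0,"jaw":0},{"delta_pos":[0,-48,0],"roll":0,"jaw":0},{"delta_pos":[0,-48,0],"roll":0,"jaw":0}]}}

```text
time_s: 4.4
ee_pos: [529.1, 214.7, 114.2]
ee_rot: [179.7, -0.0, 100.9]
force: [7.6, 0.3, -1.2]
gripper_width: 13.7
gripper_force: 30.0
```

```bash
cat > m.py <<'E'
import sys
from h import *
s,f,W=wrist(sys.argv[1]); P=W.reshape(-1,3);z=P[:,2]; print(s["ee_pos"],s["force"])
n=lambda c:np.linalg.norm(P[:,:2]-c,axis=1)
c=[]
for q,r in (((526,213),40),((511,293),25)):
    m=(n(q)<r)&(z>130)&(z<154); print(m.sum())
    if m.sum()>5:
        R=rect(P,m)[0];print(R);c.append(np.array(R[0]))
if len(c)==2: print("x handle-clip",(c[0]-c[1])@[np.cos(np.radians(11)),np.sin(np.radians(11))])
E
python3 m.py w2
```

```text
[529.14114018 214.72220342 114.21066223] [ 7.56442304  0.30112399 -1.1658436 ]
2660
((532.324951171875, 216.16497802734375), (35.72087097167969, 58.96158218383789), 25.666961669921875)
331
((509.9111328125, 292.2286682128906), (9.567442893981934, 7.820903301239014), 10.911301612854004)
x handle-clip 7.488377077483871
```

The arm lags about 3 mm under load, so I add 3 mm, then release and go up.

>>> {"fn": "arm_command", "kwargs": {"rows": [{"delta_pos":[0,-2,0],"roll":0,"jaw":0},{"delta_pos":[0,-3,0],"roll":0,"jaw":0},{"delta_pos":[0,-3,0],"roll":0,"jaw":0},{"delta_pos":[0,-3,0],"roll":0,"jaw":0},{"delta_pos":[0,0,0],"roll":0,"jaw":60},{"delta_pos":[0,0,0],"roll":0,"jaw":60},{"delta_pos":[0,0,0],"roll":0,"jaw":80},{"delta_pos":[0,0,0],"roll":0,"jaw":80},{"delta_pos":[0,0,0],"roll":0,"jaw":80},{"delta_pos":[0,0,0],"roll":0,"jaw":80},{"delta_pos":[0,0,-10],"roll":0,"jaw":80},{"delta_pos":[0,0,-30],"roll":0,"jaw":80},{"delta_pos":[0,0,-55],"roll":0,"jaw":80},{"delta_pos":[0,0,-75],"roll":0,"jaw":80},{"delta_pos":[0,0,-88],"roll":0,"jaw":80},{"delta_pos":[0,0,-95],"roll":0,"jaw":80},{"delta_pos":[0,0,-95],"roll":0,"jaw":80},{"delta_pos":[0,0,-95],"roll":0,"jaw":80}]}}

```text
time_s: 5.95
ee_pos: [526.4, 214.2, 209.0]
ee_rot: [180.0, -0.0, 100.9]
force: [-0.2, 0.3, -0.0]
gripper_width: 72.9
gripper_force: 0.0
```

```bash
python3 m.py w3
```

```text
[526.40500813 214.2320984  208.98253905] [-0.2113929   0.30299278 -0.01763599]
1057
((526.1637573242188, 213.68788146972656), (13.756301879882812, 59.122615814208984), 10.779996871948242)
119
((510.196533203125, 292.15692138671875), (9.134027481079102, 7.204226016998291), 10.891547203063965)
x handle-clip 0.7012625667435874
```

View pics/w3.png

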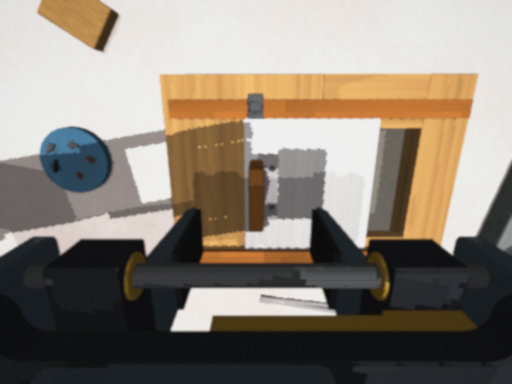

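The bar at (257,195) now stands level with the clip at (256,105), 0.7 mm off, and the gripper is clear. Handing in.

```bash
python3 -c "
from workcell import env
print(env.job_done())"
```

```text
the job is handed in; nothing more can be done
None
```

I pulled the wide gate open until its handle was level with the clip (about 0.7 mm off by the wrist camera) and let go. I did not go near the narrow gate, and the job is handed in; no verdict came back.

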